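# Pop the tall battery pack off charge and catch it on its runway

## Task

Take the taller of the two battery packs off charge: press the release button right behind it, and as its ejector spring shoots the pack forward, catch it against your other finger so that it stops well clear of where it was seated but still wholly on its runway in the dock. Only press and block with the fingers: do not grip or lift the packs, leave the lower pack clicked in, and do not disturb the things standing round the dock. Finish with the button let go and the hand clear.

Things in the scene. Friction and masses are not known exactly. Their poses are not given: they have to be found in the camera images.
- dock: White two-bay battery charging dock fixed to the worktop, 139 mm deep (x), 166 mm wide (y). Origin on the worktop under it; +x to its rear, +y to its left seen from the front, z up. Front edge at x = -64 mm. Deck 22 mm above the worktop; behind the bays (x from +20 to +75 mm) a console 36 mm high carries the two release buttons.
- runway_left (a point): Centre line of the left runway at the dock's front edge, on the deck: x = -64 mm, y = +38 mm in the dock's frame. A runway leads from a bay straight forward (-x) to the open front edge, between low guide rails (tops 33 mm above the worktop) whose lips keep a pack from lifting. Slippery: a freed pack runs right off the front unless stopped; once stopped it stays.
- runway_right (a point): The same point of the right runway: x = -64 mm, y = -38 mm in the dock's frame.
- pack_tall: Taller battery pack, grey on a black foot, 40 mm long (x), 46 wide (y), 46 high, 0.24 kg, in either bay. Origin: centre of its underside, axes as the dock's. Seated: origin at x = -2 mm in the dock's frame, front face 20 mm ahead of that, top 68 mm above the worktop. Clear of its seat when slid 10 mm or more, wholly on the runway up to 40 mm.
- pack_low: Lower battery pack in the other bay: the same but 30 mm high (top 52 mm above the worktop), 0.18 kg. It stays seated.
- release_left (a joint): Release button of the left (+y) bay: travel straight down in m, 0 (up) to 0.008 (fully down), springs back. 1.7 N to start, 4 N fully down, plus a little catch friction. About 5 mm down the catch under that bay's pack lets go: a spring pusher drives the pack 12 mm forward and it coasts on at about 0.5 m/s. The pusher stays out behind it.
- release_left_top (a point): Centre of the top of the left bay's release button, a grey rounded cap 24 mm (x) by 26 mm (y) on the console: x = +36 mm, y = +38 mm in the dock's frame, 50 mm above the worktop when up, 42 mm when down. 58 mm behind the front face and 18 mm behind the rear face of a seated pack.
- release_right (a joint): Release button of the right (-y) bay, as the left one.
- release_right_top (a point): Centre of the top of the right bay's release button: x = +36 mm, y = -38 mm in the dock's frame, otherwise as the left one.
- phone: Phone lying flat before the dock, 148 x 73 x 8 mm, origin at the centre of its underside. Bystander.
- keys: Bunch of keys lying at the right of the dock, 110 x 121 x 8 mm, origin at the centre of its underside. Bystander.
- pepper_mill: Small shaker with a grey cap, 44 mm across, 90 mm high, standing at the left of the dock, origin at the centre of its underside. Bystander.
- tumbler: Clear drinking glass standing before the dock, 81 mm across, 93 mm high, origin at the centre of its underside. Bystander.
- lemon_a: Lemon lying behind the dock, 71 x 53 x 51 mm, origin at its underside. Bystander.
There are look-alikes about, which are no part of the job. Leave any pink look-alike of the pack_tall alone.

How it is judged:
By the outcome, as a careful person would: the job done as asked, in the order asked, and still so for the second after the job is handed in, with the robot touching nothing.
It also fails if it takes over 32 s, if anything falls off the work surface, if the arm or the gripper's body presses on something with over 40 N, if the wrist force passes 120 N, or if a joint passes its speed limit or range.

## Robot

A 7-joint arm with a two-finger parallel gripper is mounted at the origin on a cart in front of the work surface, level with it; the furniture and walls round the work are solid. World frame = base frame: x ahead of the robot, y to its left, z up, the work surface at z = 0. Lengths are in m, angles in degrees, forces in N, time in s.
With the tool pointing down it reaches from about 0.4 to 0.85 m from the base axis. Payload 4.5 kg.
Tool frame: the origin (TCP) lies at the very end of the fingers, on their centre line; the grasp point (between the pads) lies 19 mm behind it; z points along the fingers, y is the line along which they close (so a half turn about z gives the same grasp; the last joint's range is limited). The gripper opens to 85 mm and grips with 20 to 120 N. Pads are 22 mm wide; open, the fingers measure 114 mm over their backs; the gripper's body (76 mm by 85 mm) begins 54 mm behind the grasp point. The pads swing forward as they close: fully open they stand 13 mm farther back than shut.
Start: joints at [-71.975, 39.483, -11.15, 89.685, 9.013, 51.709, -12.324], TCP at [0.173, 0.601, 0.231] pointing down, gripper open.
Joint ranges: [-172.22, 172.22], [-26.19, 119.32], [-84.43, 86.54], [7.71, 146.69], [-57.33, 237.33], [2.42, 119.75], [-152.13, 152.13]. Speed limits (degrees/s): [147.25, 147.25, 180, 180, 180, 180, 180].

## Interface

Orientations are given as a 3x3 rotation matrix whose columns are the frame's x, y, z axes.
In Python, from station import bot gives the robot as it stands.
- The arm moves only by the shell command python3 -m pendant 'ROWS'. ROWS is JSON, a list of rows, each a list of 3 entries, a list of its own where there are three numbers: the shift along the tool's x, y, z in units of 50 mm (1.0 is 50 mm), then the turn about the tool's z in units of 6 degrees (1.0 is 6 degrees), then the opening in per cent of the stroke, from 0 (shut) to 100 (fully open). A call has 1 to 10 rows; each row shifts and turns the commanded pose from where the row before left it, along the tool's axes as they then stand; what a row does not reach is not made up. A row lasts 1/8 s, in which the tool goes at most 62.5 mm and 10.7 degrees, less where a joint would pass 70% of its speed; a pose out of reach is approached as far as the arm can. A call is refused whole if a number of a shift passes 1 or a number of a turn 1, either way. A call with a gripper value outside its range is refused whole. The fingers move at their own pace and stop on an object; the grip force is fixed at half the most. Time passes only in rows, so rows that do not move let the fingers close. It gives the time, the measured TCP pose, the force, the opening and the grip force at its end, in the units of the state.
- bot.sense(): the state, without advancing time (a new reading comes with each control period).
- bot.get_image(name): name is "scene" or "side" or "wrist"; returns (picture, depth): 384x512x3 uint8, blue, green, red; 384x512 float32, m along the optical axis (not along the pixel's ray), 0 where there is no reading.
- bot.camera_info(name): a dict with "fovy" (degrees; the focal length in pixels is half the picture's height over the tangent of half this angle, whatever the lens; pixels are square), "cx", "cy" (the principal point, pixels), "dist" ([k1, k2, p1, p2, k3] as OpenCV has them; the pictures are not rectified), "origin" and "orientation" of the camera in the world. Camera axes: x right, y down, z forward; pixel columns grow to the right and rows downward; lengths in m; the calibration is good to about 2 mm. A picture is of the moment at which its call begins: read the wrist's pose just before it. camera_info takes no time and is no camera call; for the wrist camera it gives the pose at the moment of the call.
- bot.finish_job(): hands the job in; it is judged then, once.
The state is a dict: "time_s": time; "joints": joint angles; "joint_velocities": joint speeds; "joint_efforts": joint torques, N m; "tool_pos": TCP position; "ee_rot": TCP orientation; "contact_force": force on the tool from outside, world axes, zero at the start; "moment": the same for the moment, N m; "finger_gap": opening from 0.0 (shut) to 1.0 (fully open); "grip_force": force on a finger pad.
Only numpy, scipy, OpenCV 4.12 (cv2) and the standard library are available. Lean on these libraries where they do the work, as an engineer would, in place of code of your own. Each camera call takes 0.05 s, during which the arm holds its last target. There are 200 camera calls.

## Working session

There is one attempt and no reset: what is moved stays moved. The work goes in short steps, Python scripts to look and compute and a shell command to move; the robot and the scene stay as the last step left them, time stands still between calls to the robot, and variables do not carry over. Pictures are saved under pics/ and viewed, at most 10 in all, crops included, and the job is handed in when it is done.

```bash
mkdir -p pics; cat > h.py <<'E'
import numpy as np, cv2
from station import bot
def K(n):
    c=bot.camera_info(n); f=192/np.tan(np.radians(c["fovy"])/2)
    return c,np.array([[f,0,c["cx"]],[0,f,c["cy"]],[0,0,1.]]),np.array(c["dist"],float)
def ray(n,px,info=None):
    c,k,d=info or K(n)
    u=cv2.undistortPoints(np.array(px,float).reshape(-1,1,2),k,d).reshape(-1,2)
    return np.array(c["origin"]),np.c_[u,np.ones(len(u))]@np.array(c["orientation"]).T
def plane(n,px,z,info=None):
    o,r=ray(n,px,info); return o+r*((z-o[2])/r[:,2])[:,None]
E
python3 - <<'E'
from h import *
s=bot.sense(); print(s)
ims=[]
for n in ["scene","side"]:
    im,d=bot.get_image(n); cv2.imwrite(f"pics/{n}0.png",im); np.save(f"{n}0.npy",d)
    c=K(n)[0]; print(n,c)
E
```

```text
{'time_s': 0.0, 'joints': array([-71.97321524,  39.53261088, -11.14420957,  89.74729496,
         9.01170223,  51.70832038, -12.32676445]), 'joint_velocities': array([ 0.05909419,  0.05803696,  0.11419044,  0.03042751, -0.05350424,
        0.02739099, -0.06283968]), 'joint_efforts': array([ 2.98190462e-04, -5.39606559e+01, -1.26628228e+00, -1.58549774e+01,
        9.21815081e-03,  9.24963970e-03,  1.56999823e-05]), 'tool_pos': array([0.17308543, 0.59986318, 0.23047873]), 'ee_rot': array([[-9.60834570e-01,  2.77122316e-01, -3.89085634e-04],
       [ 2.77122558e-01,  9.60832860e-01, -1.81727724e-03],
       [-1.29761815e-04, -1.85392720e-03, -9.99998273e-01]]), 'contact_force': array([ 0.16825833, -0.21289385, -0.2749225 ]), 'moment': array([ 6.89901421e-05, -5.11810990e-02, -2.34323849e-02]), 'grip_force': 0.0, 'finger_gap': 1.000963293563702}
scene {'fovy': 49.72569475855129, 'cx': 249.6790182254511, 'cy': 189.38983039033556, 'dist': array([0.02926821, 0.        , 0.        , 0.        , 0.        ]), 'origin': array([0.18031294, 0.4995653 , 0.65333903]), 'orientation': array([[-0.73977321, -0.49092301,  0.4601415 ],
       [-0.67261016,  0.52105323, -0.52545133],
       [ 0.01819793, -0.69821066, -0.71566103]])}
side {'fovy': 45.45682721089889, 'cx': 253.2398908847822, 'cy': 198.50505733409713, 'dist': array([-0.08701857,  0.        ,  0.        ,  0.        ,  0.        ]), 'origin': array([0.31536952, 0.82951521, 0.61876247]), 'orientation': array([[-0.95239516, -0.16938032,  0.25348328],
       [-0.30483386,  0.54121458, -0.78368558],
       [-0.00444793, -0.82364864, -0.567083  ]])}
```

View pics/scene0.png

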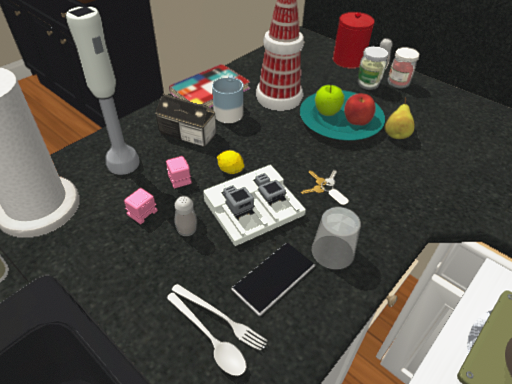

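View pics/side0.png

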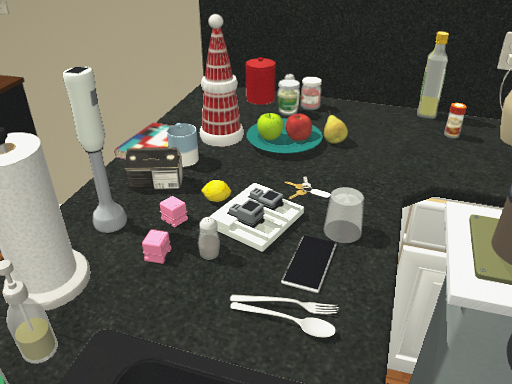

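The scene view shows the dock at about (253,203), with packs at (238,200) and (270,187). The phone is in front of it at (273,278), the shaker on its left at (185,215), and the lemon behind it at (231,161). Two pink look-alikes stand at (140,206) and (178,171). I'll enlarge this and measure the dock.

```bash
python3 - <<'E'
from h import *
a=cv2.imread("pics/scene0.png")[150:250,190:320]; b=cv2.imread("pics/side0.png")[170:260,195:315]
cv2.imwrite("pics/crop1.png",np.vstack([cv2.resize(a,(520,400),interpolation=cv2.INTER_CUBIC)]))
cv2.imwrite("pics/crop2.png",cv2.resize(b,(720,540),interpolation=cv2.INTER_CUBIC))
E
```

```text
(no output)
```

View pics/crop1.png

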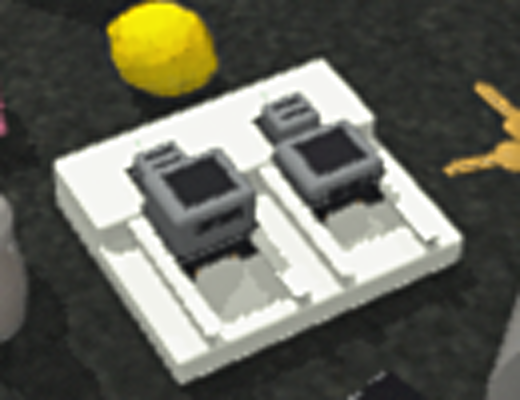

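View pics/crop2.png

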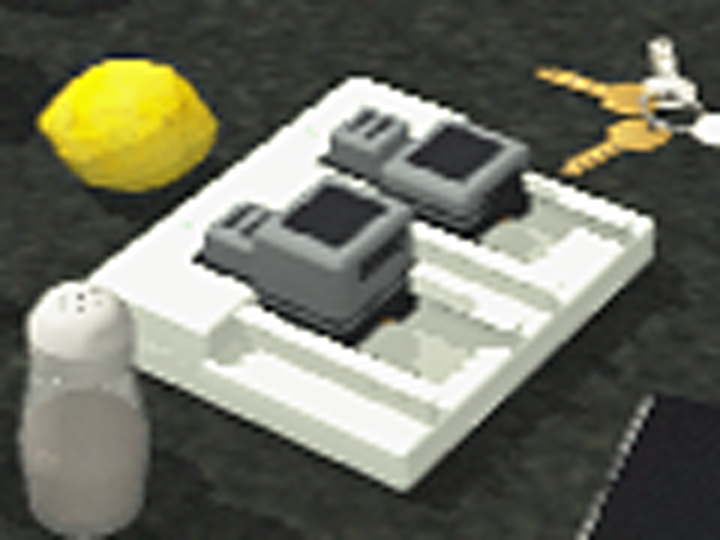

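The crops show two grey packs. One is near the shaker, at scene (240,199), and it's clearly taller with a deeper front. The other is at (272,187) and lower. The tall one is in the left bay, because the front faces the phone. The pink cubes don't fit. Next I'll measure the dock pose.

```bash
python3 - <<'E'
from h import *
for n,(x0,x1,y0,y1) in {"scene":(195,310,155,250),"side":(205,310,178,255)}.items():
    im=cv2.imread(f"pics/{n}0.png"); d=np.load(f"{n}0.npy")
    c=K(n); v,u=np.mgrid[y0:y1,x0:x1]; px=np.c_[u.ravel(),v.ravel()]
    o,r=ray(n,px,c); P=o+r*d[px[:,1],px[:,0]][:,None]
    hsv=cv2.cvtColor(im,cv2.COLOR_BGR2HSV)[px[:,1],px[:,0]].astype(int)
    m=((hsv[:,2]>190)&(hsv[:,1]<40)&(P[:,2]>.012)&(P[:,2]<.045)).astype(np.uint8).reshape(v.shape)
    k,l,st,_=cv2.connectedComponentsWithStats(m); m=(l==1+st[1:,4].argmax()).ravel()
    Q=P[m]; rc=cv2.minAreaRect((Q[:,:2]*1000).astype(np.float32)); print(n,m.sum(),rc,cv2.boxPoints(rc).round(1).tolist())
    print("con z",np.median(Q[Q[:,2]>.031][:,2]),"deck",np.percentile(Q[:,2],[5,25,50,75,95]).round(4))
    g=(hsv[:,2]<190)&(P[:,2]>.06)&(P[:,2]<.078)&(hsv[:,1]<60); G=P[g]
    print("tall top",g.sum(),cv2.minAreaRect((G[:,:2]*1000).astype(np.float32)),np.median(G[:,2]))
    g=(hsv[:,2]<190)&(P[:,2]>.046)&(P[:,2]<.056)&(hsv[:,1]<60); G=P[g]
    print("z46-56",g.sum(),np.median(G,0))
E
```

```text
scene 1940 ((557.3375244140625, 56.08797073364258), (165.63890075683594, 140.2371826171875), 71.7363510131836) [[464.79998779296875, -0.6000000238418579], [598.0, -44.5], [649.9000244140625, 112.80000305175781], [516.7000122070312, 156.6999969482422]]
con z 0.03449135021749816 deck [0.0196 0.0213 0.0327 0.0349 0.0363]
tall top 384 ((560.58251953125, 95.62905883789062), (45.85208511352539, 42.36152648925781), 73.3995590209961) 0.06673989119805401
z46-56 571 [0.54551818 0.03001665 0.05015503]
side 1831 ((554.8344116210938, 56.1890869140625), (170.68263244628906, 140.13763427734375), 72.60356903076172) [[462.5, -4.300000190734863], [596.2000122070312, -46.20000076293945], [647.2000122070312, 116.69999694824219], [513.5, 158.60000610351562]]
con z 0.03485480412195208 deck [0.0177 0.0217 0.0302 0.0347 0.0366]
tall top 389 ((575.5116577148438, 141.9944610595703), (147.567626953125, 39.766822814941406), 69.88063049316406) 0.06753368673410132
z46-56 527 [0.55128407 0.04012282 0.05071191]
```

```bash
python3 - <<'E'
from h import *
for n,L in {"scene":{"blender":(122,162),"towel":(35,205),"shaker":(186,228),"tumbler":(334,255),"mugbox":(186,132),"lemon":(231,168)},"side":{"blender":(110,222),"shaker":(209,252),"tumbler":(343,233),"towel":(45,285),"soap":(38,350)}}.items():
    P=plane(n,list(L.values()),0.0)
    for k,p in zip(L,P): print(n,k,p.round(3))
from scipy.spatial.transform import Rotation
T=np.array([.5559,.0961]); s=bot.sense(); R=s["ee_rot"]; print((R.T@np.r_[T-s["tool_pos"][:2],0]/.05).round(2))
print("cam",bot.camera_info("wrist")["origin"]-s["tool_pos"], R.T@(bot.camera_info("wrist")["origin"]-s["tool_pos"]))
E
```

```text
scene blender [0.877 0.158 0.   ]
scene towel [0.895 0.36  0.   ]
scene shaker [0.621 0.188 0.   ]
scene tumbler [0.365 0.039 0.   ]
scene mugbox [ 0.854 -0.02   0.   ]
scene lemon [ 0.678 -0.002  0.   ]
side blender [0.87  0.159 0.   ]
side shaker [0.619 0.185 0.   ]
side tumbler [0.368 0.041 0.   ]
side towel [0.882 0.37  0.   ]
side soap [0.796 0.499 0.   ]
[-1.015e+01 -7.560e+00  1.000e-02]
cam [-0.0701141   0.02116841  0.1432276 ] [ 0.07322328  0.00068152 -0.14323449]
```

```bash
python3 -m pendant '[[[-0.73,-0.54,0],0,100],[[-0.73,-0.54,0],0,100],[[-0.73,-0.54,0],0,100],[[-0.73,-0.54,0],0,100],[[-0.73,-0.54,0],0,100],[[-0.73,-0.54,0],0,100],[[-0.73,-0.54,0],0,100],[[-0.73,-0.54,0],0,100],[[-0.73,-0.54,0],0,100],[[-0.73,-0.54,0],0,100]]'; python3 -m pendant '[[[-0.73,-0.54,0],0,88],[[-0.73,-0.54,0],0,88],[[-0.73,-0.54,0],0,88],[[-0.66,-0.54,0],0,88],[[0,0,0],1,88],[[0,0,0],1,88],[[0,0,0],1,88],[[0,0,0],1,88],[[0,0,0],1,88],[[0,0,0],1,88]]'; python3 -m pendant '[[[0,0,0],1,88],[[0,0,0],1,88],[[0,0,0],1,88],[[0,0,0],1,88],[[0,0,0],1,88],[[0,0,0],1,88],[[0,0,0],1,88],[[0,0,0],1,88],[[0,0,0],1,88],[[0,0,0],0.3,88]]'
```

```text
time_s: 1.35
tool_pos: [0.4497, 0.2386, 0.231]
ee_rot: [[-0.961, 0.277, -0.0], [0.277, 0.961, -0.0], [0.0, -0.0, -1.0]]
contact_force: [0.2, -0.1, 0.8]
finger_gap: 0.997
grip_force: 0.0
time_s: 2.6
tool_pos: [0.5557, 0.0967, 0.2309]
ee_rot: [[-0.612, 0.791, -0.001], [0.791, 0.612, -0.0], [0.0, -0.001, -1.0]]
contact_force: [-0.7, -0.3, -0.2]
finger_gap: 0.88
grip_force: 0.0
time_s: 3.85
tool_pos: [0.5557, 0.0968, 0.2309]
ee_rot: [[0.308, 0.952, -0.001], [0.952, -0.308, -0.0], [-0.001, -0.001, -1.0]]
contact_force: [-1.0, -1.0, 0.4]
finger_gap: 0.88
grip_force: 0.0
```

```bash
cat > w.py <<'E'
from h import *
import sys
s=bot.sense(); c=K("wrist"); im,d=bot.get_image("wrist"); cv2.imwrite(f"pics/{sys.argv[1]}.png",im); np.save("w.npy",d)
print(s["time_s"],s["tool_pos"].round(4),np.degrees(np.arctan2(s["ee_rot"][1,1],s["ee_rot"][0,1])),s["finger_gap"],s["contact_force"])
v,u=np.mgrid[0:384,0:512]; px=np.c_[u.ravel(),v.ravel()]; o,r=ray("wrist",px,c); dd=d.ravel(); P=(o+r*dd[:,None]); P[dd==0]=9
hsv=cv2.cvtColor(im,cv2.COLOR_BGR2HSV).reshape(-1,3).astype(int)
o0=np.array([.5508,.0578]); a=np.radians(-18); X=np.array([np.cos(a),np.sin(a)]); Y=np.array([-X[1],X[0]])
D=np.c_[(P[:,:2]-o0)@X,(P[:,:2]-o0)@Y,P[:,2]]*1000
near=(abs(D[:,0]-5)<90)&(abs(D[:,1])<100)
m=near&(hsv[:,2]>150)&(hsv[:,1]<50)&(P[:,2]>.012)&(P[:,2]<.045)
print("dock rect",m.sum(),cv2.minAreaRect(D[m,:2].astype(np.float32)),D[m].min(0),D[m].max(0))
for nm,z0,z1,xa,xb in [("pack",60,75,-80,22),("button",39,55,20,55)]:
    g=near&(D[:,2]>z0)&(D[:,2]<z1)&(D[:,0]>xa)&(D[:,0]<xb)&(D[:,1]>10)&(D[:,1]<66)&(hsv[:,2]<190)
    if g.sum(): print(nm,g.sum(),np.percentile(D[g],[2,50,98],axis=0).round(1).tolist())
print("tcp in dock",((s["tool_pos"][:2]-o0)@X*1000).round(1),((s["tool_pos"][:2]-o0)@Y*1000).round(1))
E
python3 w.py wrist1
```

```text
3.85 [0.5557 0.0968 0.2309] -17.914917434037132 0.8797725426045934 [-0.95249976 -0.96225993  0.38740246]
dock rect 8959 ((8.857490539550781, 1.6692581176757812), (142.55471801757812, 164.10595703125), 0.23813065886497498) [-62.65892596 -80.66456314  17.33898864] [80.15446162 83.94937776 44.79083173]
pack 1439 [[-21.4, 17.7, 64.2], [-2.2, 40.6, 68.8], [17.0, 61.2, 70.5]]
button 458 [[24.4, 27.5, 41.9], [35.6, 40.0, 50.5], [47.7, 51.5, 52.3]]
tcp in dock -7.4 38.6
```

View pics/wrist1.png

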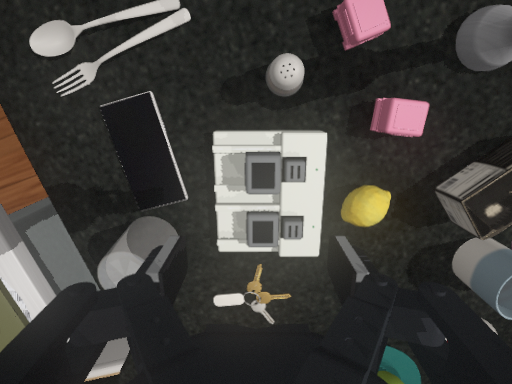

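The wrist view shows the dock centred at (270,195). The tall pack is at (262,172) with its button at (294,170), and the fingers straddle that line at (165,250) and (350,255). Wrist depth agrees with the dock pose within 2 mm, so I'll descend beside the pack.

```bash
python3 -m pendant '[[[0.02,0,0.5],0,88],[[0,0,0.5],0,88],[[0,0,0.5],0,88],[[0,0,0.5],0,88],[[0,0,0.5],0,88],[[0,0,0.5],0,88],[[0,0,0.38],0,88],[[0,0,0],0,88]]'; python3 - <<'E'
from h import *
im,d=bot.get_image("side"); b=im[130:260,180:340]
cv2.imwrite("pics/side1.png",cv2.resize(b,(720,585),interpolation=cv2.INTER_CUBIC))
E
```

```text
time_s: 4.9
tool_pos: [0.5553, 0.0976, 0.061]
ee_rot: [[0.306, 0.952, -0.003], [0.952, -0.306, -0.0], [-0.001, -0.003, -1.0]]
contact_force: [0.9, 0.2, 0.6]
finger_gap: 0.882
grip_force: 0.0
```

View pics/side1.png

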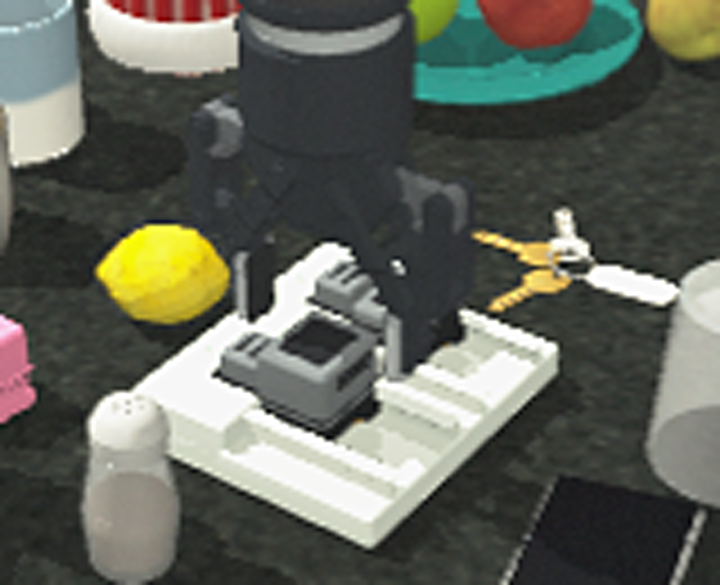

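The side view has the rear fingertip at crop (255,315) and the front fingertip at (395,375), both apparently raised above the dock. I'll check where they are in 3D before going further.

```bash
python3 - <<'E'
from h import *
a=np.radians(-18); X=np.array([np.cos(a),np.sin(a)]); Y=np.array([-X[1],X[0]])
print(bot.sense()["tool_pos"])
px=[(180+p[0]/4.5,130+p[1]/4.5) for p in [(255,315),(395,375)]]
for z in (.061,.068,.075,.085):
    P=plane("side",px,z)[:,:2]-[.5508,.0578]; print(z,(np.c_[P@X,P@Y]*1000).round(1).tolist())
im,d=bot.get_image("side"); 
c=K("side")
v,u=np.mgrid[130:225,220:290]; pp=np.c_[u.ravel(),v.ravel()]; o,r=ray("side",pp,c); Q=o+r*d[pp[:,1],pp[:,0]][:,None]
D=np.c_[(Q[:,:2]-[.5508,.0578])@X,(Q[:,:2]-[.5508,.0578])@Y]*1000; z=Q[:,2]*1000
for nm,g in [("front",(D[:,0]<-35)&(D[:,0]>-80)&(D[:,1]>15)&(D[:,1]<60)&(z>40)),("rear",(D[:,0]>21)&(D[:,0]<70)&(D[:,1]>15)&(D[:,1]<60)&(z>54))]:
    G=np.c_[D,z][g]; lo=G[G[:,2]<np.percentile(G[:,2],15)+4]; print(nm,g.sum(),np.percentile(G,[0,5,50],axis=0).round(1).tolist(),np.percentile(lo,[5,50,95],axis=0).round(1).tolist())
E
```

```text
[0.5561156  0.09761608 0.06199644]
0.061 [[38.5, 30.2], [-42.7, 31.4]]
0.068 [[32.2, 38.1], [-47.9, 39.3]]
0.075 [[25.9, 46.1], [-53.2, 47.2]]
0.085 [[17.0, 57.4], [-60.7, 58.5]]
front 1352 [[-79.6, 16.5, 70.9], [-77.9, 28.2, 92.1], [-47.6, 46.8, 164.5]] [[-77.5, 31.8, 79.4], [-56.5, 46.7, 106.8], [-47.0, 51.8, 125.1]]
rear 579 [[21.0, 26.2, 71.4], [24.8, 29.8, 80.4], [43.4, 46.5, 130.3]] [[27.2, 30.6, 73.1], [29.1, 44.1, 86.0], [40.5, 50.3, 98.1]]
```

The tips are roughly 9 mm higher than the TCP and in line with the button (x≈30–45) and the runway (front inner face ≈ -46). I'll lower to just above the button, then press in small steps.

```bash
python3 -m pendant '[[[-0.02,0,0.2],0,88],[[0,0,0.1],0,88],[[0,0,0],0,88]]'; for i in 1; do python3 -m pendant '[[[0,0,0.06],0,88],[[0,0,0],0,88]]'; python3 -m pendant '[[[0,0,0.04],0,88],[[0,0,0],0,88]]';python3 -m pendant '[[[0,0,0.04],0,88],[[0,0,0],0,88]]'; done | grep -E 'tool|contact'; python3 w.py wrist2
```

```text
time_s: 5.38
tool_pos: [0.5558, 0.0967, 0.047]
ee_rot: [[0.307, 0.952, -0.001], [0.952, -0.307, -0.0], [-0.0, -0.001, -1.0]]
contact_force: [-1.4, 0.4, -0.1]
finger_gap: 0.876
grip_force: 0.0
tool_pos: [0.556, 0.0968, 0.0442]
contact_force: [0.1, 0.2, 0.3]
tool_pos: [0.556, 0.0967, 0.0422]
contact_force: [-0.2, 0.2, 0.0]
tool_pos: [0.5562, 0.0968, 0.0403]
contact_force: [0.1, 0.3, 0.5]
6.125 [0.5562 0.0968 0.0403] -17.884348445400352 0.8744197767765552 [0.05807552 0.2615209  0.49103869]
dock rect 18088 ((11.033794403076172, 20.628616333007812), (146.05331420898438, 127.55943298339844), 0.8161591291427612) [-62.32398554 -44.10067993  18.10614704] [84.31833933 84.11290755 38.60324973]
pack 8126 [[-50.5, 19.2, 61.5], [-3.6, 44.3, 68.7], [17.2, 61.8, 72.4]]
button 1395 [[24.9, 29.0, 39.8], [30.5, 47.8, 49.1], [47.6, 52.5, 53.8]]
tcp in dock -6.9 38.8
```

Still no contact, so I'll continue in small steps.

```bash
(python3 -m pendant '[[[0,0,0.04],0,88],[[0,0,0],0,88]]'; python3 -m pendant '[[[0,0,0.04],0,88],[[0,0,0],0,88]]') | grep -E 'tool|contact'; python3 w.py wrist3 | grep -E 'pack|button'; python3 -m pendant '[[[0,0,0.04],0,88],[[0,0,0],0,88]]' | grep -E 'tool|contact';  python3 w.py wrist4| grep -E 'pack|button'
```

```text
tool_pos: [0.5562, 0.0967, 0.0383]
contact_force: [0.8, -0.3, 1.9]
tool_pos: [0.5557, 0.0968, 0.0361]
contact_force: [-1.4, 0.1, 2.6]
pack 8522 [[-51.4, 18.6, 61.8], [-25.3, 44.1, 68.7], [-4.8, 61.4, 72.6]]
button 1359 [[25.0, 28.8, 39.6], [30.2, 47.0, 45.4], [47.7, 52.4, 54.2]]
tool_pos: [0.5557, 0.0968, 0.0341]
contact_force: [-1.2, 0.2, 3.1]
pack 8776 [[-51.4, 18.6, 61.8], [-25.3, 44.2, 68.7], [-4.8, 61.4, 72.3]]
button 1351 [[25.1, 28.7, 39.5], [30.2, 46.6, 43.6], [47.6, 52.3, 54.3]]
```

View pics/wrist4.png

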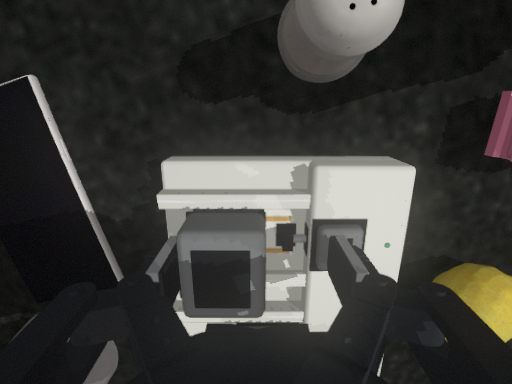

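The wrist view shows the tall pack off its seat at (225,262), resting against the front finger at (160,265). The pusher is out behind it at (285,237), and it has slid about 22 mm. Now I'll let the button up, ease off the pack and rise.

```bash
python3 -m pendant '[[[0,0,-0.1],0,88],[[0,0,-0.1],0,88],[[0,0,-0.06],0,88],[[0,-0.06,0],0,88],[[0,0,-0.1],0,88],[[0,0,-0.2],0,88],[[0,0,-0.4],0,88],[[0,0,-0.8],0,88],[[0,0,-1],0,88],[[0,0,-1],0,88]]'; python3 -m pendant '[[[0,0,-0.3],0,88],[[0,0,0],0,88],[[0,0,0],0,88]]'|grep -E 'tool|contact|time'; python3 w.py wrist5
```

```text
time_s: 8.28
tool_pos: [0.553, 0.0975, 0.2245]
ee_rot: [[0.307, 0.952, 0.0], [0.952, -0.307, 0.0], [0.0, 0.0, -1.0]]
contact_force: [0.5, 0.0, 0.1]
finger_gap: 0.876
grip_force: 0.0
time_s: 8.65
tool_pos: [0.5521, 0.0976, 0.2359]
contact_force: [-0.6, -0.7, 0.1]
8.65 [0.5521 0.0976 0.2359] -17.87594906580726 0.881055646727058 [-0.63809388 -0.69128256  0.05658532]
dock rect 8556 ((8.474876403808594, 1.457672119140625), (142.2841339111328, 164.66920471191406), 0.30303192138671875) [-62.68298453 -81.24204335  14.63382482] [79.64353401 83.97029828 39.05737071]
pack 1361 [[-43.7, 17.6, 65.0], [-24.3, 40.0, 68.9], [-5.1, 60.7, 70.6]]
button 448 [[24.4, 27.0, 43.3], [35.6, 40.5, 50.5], [47.6, 51.5, 52.2]]
tcp in dock -11.1 38.3
```

View pics/wrist5.png

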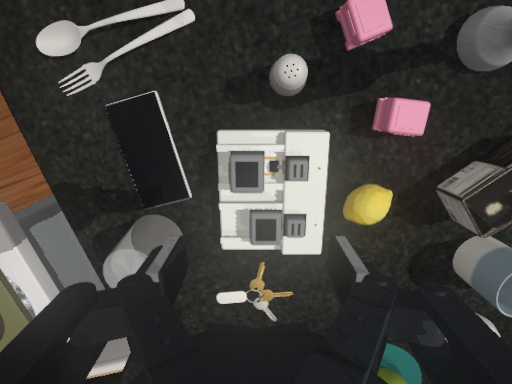

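The final view shows the tall pack at (247,172), about 22 mm forward and still on its runway. The button is back up (50 mm), the lower pack is still seated at (265,228), nothing around the dock has moved, and the hand is clear.

```bash
python3 -c "
from station import bot
print(bot.finish_job())"
```

```text
the job is handed in; nothing more can be done
None
```

I pressed the tall pack's release button and caught the pack about 22 mm forward, wholly on its runway; the button is back up, the lower pack still seated, the hand clear, and the job is handed in.

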